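# Put the kneading paddle away in the sliding-cover box

## Robot

A 7-joint arm with a two-finger parallel gripper is mounted at the origin on the work surface. World frame = base frame: x ahead of the robot, y to its left, z up, the work surface at z = 0. Lengths are in mm, angles in rad, forces in N, time in s.
With the tool pointing down it reaches from about 350 to 900 mm from the base axis. Payload 19.9 kg.
Tool frame: the origin (TCP) lies at the very end of the fingers, on their centre line; the grasp point (between the pads) lies 19 mm behind it; z points along the fingers, y is the direction in which the jaws open and shut (so a half turn about z gives the same grasp; the last joint's range is limited). The gripper opens to 94 mm and grips with 3 to 60 N. Pads are 16 mm wide; open, the fingers measure 119 mm over their backs; the gripper's body (75 mm by 177 mm) begins 78 mm behind the grasp point.
Start: joints at [-1.262, 0.417, -0.01, 1.614, 0.005, 1.111, -0.053], TCP at [214.183, 587.132, 205.425] pointing down, gripper open.
Joint ranges: [-2.81, 2.81], [-0.39, 2.02], [-1.27, 1.25], [0.06, 2.57], [-1.19, 4.33], [0.19, 2], [-2.82, 2.82]. Speed limits (rad/s): [1.89, 1.89, 2.39, 2.39, 3.01, 3.01, 3.01].

## Interface

Orientations are given as a 3x3 rotation matrix whose columns are the frame's x, y, z axes.
In Python, from rig import read_state, vision, workorder gives the robot as it stands.
- The arm moves only by the shell command python3 -m pendant 'ROWS' [OPENING] [FORCE]. ROWS is JSON, a list that holds one entry, the list of rows, each a list of 4 numbers: the shift along the tool's x, y, z in units of 10 cm (1.0 is 10 cm), then the turn about the tool's z in units of pi/2 rad (1.0 is pi/2 rad). In form: [[[dx, dy, dz, roll], ...]]. A call has 1 to 20 rows; each row is the pose to reach, as a shift and turn from the pose commanded when the call began, along the tool's axes at that moment; what a row does not reach only later rows make up. A row lasts 1/10 s, in which the tool goes at most 50 mm and 8.59 degrees, less where a joint would pass 70% of its speed; a pose out of reach is approached as far as the arm can. A call with a number of a shift or a turn outside -1 to 1 is refused whole. A call with a gripper value outside its range is refused whole. OPENING is the gripper's target within -1 to 1 (fully open at 1, half-way at 0, shut at -1), set as the call begins (- or left out, the last holds). The fingers move at their own pace and stop on an object; FORCE is the grip in N (left out, the last holds). Time passes only in rows, so rows that repeat a pose let the fingers close. It gives the time, the measured TCP pose, the force and the opening at its end, in the units of the state.
- read_state(): the state, without advancing time (a new reading comes with each control period).
- vision.capture(name): name is "scene" or "side" or "wrist"; returns (picture, depth): 420x560x3 uint8, red, green, blue; 420x560 float32, mm along the optical axis (not along the pixel's ray), 0 where there is no reading.
- vision.calibration(name): a dict with "mtx" (3x3 intrinsics, pixels), "world_from_camera" (4x4, takes a point from camera to world coordinates). Camera axes: x right, y down, z forward; pixel columns grow to the right and rows downward; lengths in mm; the calibration is good to about 2 mm. A picture is of the moment at which its call begins: read the wrist's pose just before it. calibration takes no time and is no camera call; for the wrist camera it gives the pose at the moment of the call.
- workorder.sign_off(): hands the job in, once; it reports no verdict.
The state is a dict: "clock": time; "q": joint angles; "qvel": joint speeds; "tau": joint torques, N m; "eef_pos": TCP position; "eef_rot": TCP orientation; "ft_force": force on the tool from outside, world axes, zero at the start; "torque": the same for the moment, N m; "gripper_width": opening from 0.0 (shut) to 1.0 (fully open).
Only numpy, scipy, OpenCV 4.12 (cv2) and the standard library are available. Lean on these libraries where they do the work, as an engineer would, in place of code of your own. Each camera call takes 0.05 s, during which the arm holds its last target. There are 200 camera calls.

## Task

Baking is done: slide back the cover of the wooden accessory box, set the loaf maker's kneading paddle (the small metal hub with one fin) down gently inside the open compartment and let go of it, then slide the cover fully shut again. Leave the egg cup and the round cutter where they are.

Things in the scene. Friction and masses are not known exactly. Their poses are not given: they have to be found in the camera images.
- cover (a joint): how far the box's cover is slid back, in m: 0 = fully shut over the compartment, 0.125 = fully back against its stop. It moves only along the +y axis of bay (level), takes about 2 N to slide and stays where it is left. It may start up to 0.025 ajar.
- cover_grip (a point): middle of the upright rib on the cover, to be pinched from above: rib 70 mm long (own x), 12 mm thick (own y, the sliding direction), 32 mm tall; this point is 16 mm below its top, 16 mm above the cover's face, 83 mm above the counter, and moves with the cover. Cover: flat board 118 mm (x) by 134 mm (y) by 6 mm, rib at its centre. Axes parallel to bay.
- bay (a point): centre of the compartment floor, 6 mm above the counter, z up. Light wooden box fixed to the counter, 130 (x) by 270 (y) by 76 mm tall. Compartment = its -y half: inside 120 (x) by 130 mm (y), mouth 112 mm (x), 54 mm deep under the cover. +y half = solid deck, 60 mm tall, over which the cover slides; cover fully back bares the compartment from y = -65 to +57 mm.
- paddle_mid (a point): centre (half-way up) of the kneading paddle's hub, 20 mm above what it stands on. Loose cast aluminium, about 70 g: round upright hub 24 mm in diameter, 40 mm tall, with one upright fin 8 mm thick, 28 mm tall, reaching 42 mm from the hub axis along own +x. z up; pinch the hub across its y axis.
- egg_cup: bystander: white ceramic egg cup, 48 mm wide and 62 mm tall; origin at the centre of its underside. The paddle, egg cup and cutter may each stand in any of three spots.
- cutter: bystander: round steel biscuit cutter, a plain open ring 54 mm wide and 35 mm tall; origin at the centre of its underside.
There are look-alikes about, which are no part of the job. What is shaped like the part that bears paddle_mid but orange or pink is not meant.

How it is judged:
By the outcome, as a careful person would: the job done as asked, in the order asked, and still so for the second after the job is handed in, with the robot touching nothing.
It also fails if it takes over 67 s, if anything falls off the work surface, if the arm or the gripper's body presses on something with over 40 N, if the wrist force passes 120 N, or if a joint passes its speed limit or range.

## Working session

There is one attempt and no reset: what is moved stays moved. The work goes in short steps, Python scripts to look and compute and a shell command to move; the robot and the scene stay as the last step left them, time stands still between calls to the robot, and variables do not carry over. Pictures are saved under pics/ and viewed, about 8 in all and at most 12, crops included, and the job is handed in when it is done.

```bash
ls; mkdir -p pics; cat > h.py <<'E'
import numpy as np,cv2
from rig import read_state,vision,workorder
def snap(n,f):
    c=vision.calibration(n); p,d=vision.capture(n)
    cv2.imwrite(f'pics/{f}.png',p[...,::-1]); np.savez(f'/tmp/{f}.npz',p=p,d=d,K=c['mtx'],T=c['world_from_camera'])
def world(f):
    z=np.load(f'/tmp/{f}.npz'); d=z['d']; K=z['K']; v,u=np.mgrid[:d.shape[0],:d.shape[1]]
    P=np.stack([(u-K[0,2])/K[0,0]*d,(v-K[1,2])/K[1,1]*d,d,np.ones_like(d)],-1)@np.array(z['T']).T
    P=P[...,:3]; P[d==0]=np.nan; return z['p'],P
E
python3 - <<'E'
from h import *
s=read_state();print(s)
for n in('scene','side','wrist'): snap(n,n+'0')
E
```

```text
pics
{'clock': 0.0, 'q': array([-1.26247144,  0.41793336, -0.01031078,  1.61418811,  0.00473147,
        1.11072981, -0.05295337]), 'qvel': array([ 0.00043698,  0.00074501, -0.00040992,  0.00027152,  0.00224489,
       -0.00090997, -0.000958  ]), 'tau': array([-7.64820343e-04, -8.51279354e+01,  6.38479069e-01, -4.25978351e+01,
       -4.88694850e-02,  1.87720580e-02,  1.12292332e-04]), 'eef_pos': array([214.09067617, 586.76885258, 204.84476401]), 'eef_rot': array([[-9.39458818e-01,  3.42661688e-01, -3.11234062e-04],
       [ 3.42661809e-01,  9.39458064e-01, -1.19582717e-03],
       [-1.17372806e-04, -1.23007841e-03, -9.99999237e-01]]), 'ft_force': array([0.32339122, 0.26053255, 0.64709032]), 'torque': array([0.04041849, 0.01221669, 0.02287658]), 'gripper_width': 0.9987193743225737}
```

View pics/scene0.png

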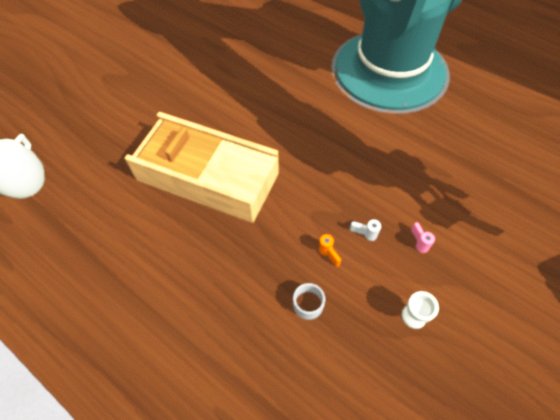

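View pics/side0.png

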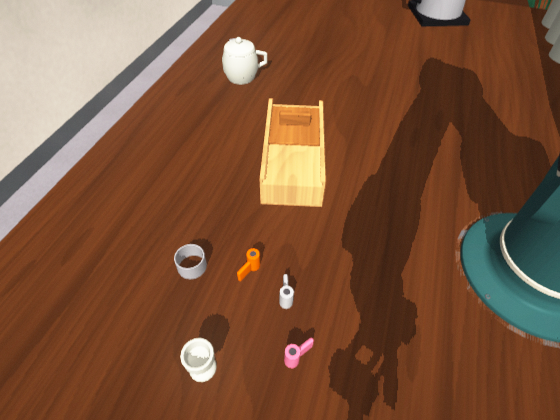

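Scene view: the box has its covered half on the left, the rib is at about (177,146), and the bare deck is on the right. The silver paddle hub is at (373,224) with its fin towards (353,226). Cutter is at (309,301) and egg cup at (421,308). The side view agrees: rib (295,119), hub (287,297), fin (286,279).

```bash
python3 - <<'E'
from h import *
for f,bx,pd in(('scene0',(120,105,290,225),(345,210,390,248)),('side0',(255,95,332,210),(275,270,300,312))):
    p,P=world(f)
    def sub(b): return P[b[1]:b[3],b[0]:b[2]].reshape(-1,3),p[b[1]:b[3],b[0]:b[2]].reshape(-1,3)
    def rect(Q,n):
        print(f,n,len(Q),Q.mean(0).round(1) if len(Q) else'',cv2.minAreaRect(Q[:,:2].astype(np.float32)) if len(Q)>4 else'')
    Q,c=sub(bx); z=Q[:,2]
    print(np.histogram(z[z>20],bins=np.arange(20,116,6)))
    rect(Q[z>90],'rib'); rect(Q[z>15],'box'); rect(Q[(z>56)&(z<64)],'deck'); rect(Q[(z>64)&(z<70)],'cover')
    Q,c=sub(pd); z=Q[:,2]
    rect(Q[z>8],'paddle'); rect(Q[z>34],'hubtop');rect(Q[(z>23)&(z<31)],'fintop')
    for n,(u,v) in dict(scene0=dict(cutter=(309,290),egg=(422,300),orange=(327,241),pink=(427,240)),side0=dict(cutter=(190,250),egg=(198,350),orange=(253,255),pink=(292,352)))[f].items():
        print(n,np.nanmedian(P[v-4:v+5,u-4:u+5].reshape(-1,3),axis=0).round())
E
```

```text
(array([ 214,  215,  215,  224,  230,  323, 3111, 2632,  654,  981,   61,
         52,  130,   80,    0]), array([ 20,  26,  32,  38,  44,  50,  56,  62,  68,  74,  80,  86,  92,
        98, 104, 110]))
scene0 rib 229 [ 534.4 -183.    96.6] ((533.5438842773438, -184.45106506347656), (70.8948974609375, 13.417189598083496), 16.52180290222168)
scene0 box 9292 [ 524.7 -121.5   61. ] ((518.4403076171875, -135.11871337890625), (133.7342987060547, 272.7964172363281), 15.502100944519043)
scene0 deck 3357 [501.9 -80.6  59.4] ((520.701416015625, -134.8459930419922), (128.80206298828125, 271.9447326660156), 15.719099044799805)
scene0 cover 2601 [ 532.9 -176.7   66.3] ((519.765380859375, -133.40847778320312), (129.72225952148438, 268.2220764160156), 15.624161720275879)
scene0 paddle 327 [430.8 203.6  28. ] ((429.65740966796875, 197.8168182373047), (23.430810928344727, 53.50962829589844), 20.189220428466797)
scene0 hubtop 123 [425.  212.2  39.2] ((423.8736267089844, 211.8670654296875), (23.75559425354004, 22.739959716796875), 28.96086883544922)
scene0 fintop 90 [433.7 196.   26.7] ((431.906280517
[... 742 characters left out ...]
864135742188, 275.0647888183594), 14.435168266296387)
side0 cover 1429 [ 527.3 -172.5   68. ] ((516.0123291015625, -129.59983825683594), (127.50167846679688, 257.8245544433594), 15.833274841308594)
side0 paddle 319 [424.5 208.6  32.4] ((430.8539733886719, 198.602783203125), (22.803251266479492, 51.703880310058594), 32.170188903808594)
side0 hubtop 164 [423.1 211.3  40.6] ((423.317138671875, 210.04461669921875), (23.57572364807129, 22.675329208374023), 88.9382553100586)
side0 fintop 89 [429.2 196.4  27.7] ((431.1349182128906, 198.5083770751953), (20.72385025024414, 51.97175216674805), 28.96508026123047)
cutter [622. 175.  19.]
egg [518. 347.  46.]
orange [501. 161.  41.]
pink [384. 304.  41.]
```

```bash
python3 - <<'E'
import cv2
i=cv2.imread('pics/scene0.png')[100:330,120:450]
cv2.imwrite('pics/crop0.png',cv2.resize(i,None,fx=2.4,fy=2.4,interpolation=cv2.INTER_CUBIC))
E
M='python3 -m pendant'
$M '[[[-0.47,-0.5,0,0],[-0.94,-1,0,0],[-0.94,-1,0,0],[-0.94,-1,0,0]]]' 1 20
$M '[[[-0.47,-0.5,0,0],[-0.94,-1,0,0],[-0.94,-1,0,0],[-0.94,-1,0,0]]]'
$M '[[[-0.47,-0.5,0,0],[-0.94,-1,0,0],[-0.94,-1,0,0],[-0.94,-1,0,0]]]'
$M '[[[-0.47,-0.5,0,0],[-0.94,-1,0,0],[-0.94,-1,0,0],[-0.94,-1,0,0]]]'
$M '[[[-0.47,-0.5,0,0],[-0.94,-1,0,0],[-0.94,-1,0,0],[-0.94,-1,0,0]]]'
$M '[[[-0.47,-0.5,0,0],[-0.94,-1,0,0],[-0.94,-1,0,0],[-0.94,-1,0,0]]]'
$M '[[[0,-0.17,0,0.1],[0,-0.17,0,0.2],[0,-0.17,0,0.3],[0,-0.17,0,0.4],[0,-0.17,0,0.5],[0,-0.17,0,0.6],[0,-0.17,0,0.7],[0,-0.17,0,0.8]]]'
$M '[[[0,0,0,0.1],[0,0,0,0.2],[0,0,0,0.3],[0,0,0,0.4],[0,0,0,0.5],[0,0,0,0.6],[0,0,0,0.7],[0,0,0,0.8],[0,0,0,0.8],[0,0,0,0.8],[0,0,0,0.8],[0,0,0,0.8]]]'
python3 - <<'E'
from h import *
snap('wrist','wrist1');s=read_state();print(s['clock'],s['eef_pos'],s['eef_rot'],s['q'])
E
```

```text
clock: 0.55
eef_pos: [270.8, 456.9, 205.7]
eef_rot: [[-0.938, 0.348, 0.001], [0.348, 0.938, -0.001], [-0.001, -0.001, -1.0]]
ft_force: [-0.6, 0.8, -0.1]
gripper_width: 1.001
clock: 0.95
eef_pos: [324.1, 331.1, 205.6]
eef_rot: [[-0.938, 0.348, 0.0], [0.348, 0.938, -0.001], [-0.001, -0.0, -1.0]]
ft_force: [-0.9, -0.3, -0.5]
gripper_width: 1.004
clock: 1.35
eef_pos: [377.8, 205.4, 205.6]
eef_rot: [[-0.938, 0.348, 0.0], [0.348, 0.938, -0.0], [-0.001, -0.0, -1.0]]
ft_force: [-0.6, 0.7, -0.4]
gripper_width: 1.001
clock: 1.75
eef_pos: [431.8, 79.4, 205.6]
eef_rot: [[-0.938, 0.347, 0.001], [0.347, 0.938, -0.001], [-0.001, -0.001, -1.0]]
ft_force: [-0.5, 1.1, -0.3]
gripper_width: 1.0
clock: 2.15
eef_pos: [485.7, -46.8, 205.5]
eef_rot: [[-0.938, 0.347, 0.0], [0.347, 0.938, -0.002], [-0.001, -0.001, -1.0]]
ft_force: [-0.9, 1.0, -0.5]
gripper_width: 1.003
clock: 2.55
eef_pos: [539.4, -172.6, 205.0]
eef_rot: [[-0.938, 0.346, -0.001], [0.346, 0.938, -0.002], [-0.0, -0.002, -1.0]]
ft_force: [-0.9, 2.2, 0.3]
gripper_width: 1.0
clock: 3.35
eef_pos: [533.1, -183.2, 205.1]
eef_rot: [[-0.017, 1.0, -0.0], [1.0, 0.017, 0.001], [0.001, -0.0, -1.0]]
ft_force: [0.5, 0.4, 0.1]
gripper_width: 0.999
clock: 4.55
eef_pos: [532.7, -185.0, 205.4]
eef_rot: [[0.944, 0.331, -0.0], [0.331, -0.944, 0.0], [0.0, -0.0, -1.0]]
ft_force: [0.5, 0.2, 0.1]
gripper_width: 0.999
4.6 [ 532.69752401 -185.25568513  205.45411976] [[ 9.43768694e-01  3.30606489e-01  4.21304860e-05]
 [ 3.30606448e-01 -9.43768628e-01  3.92893836e-04]
 [ 1.69654682e-04 -3.56872292e-04 -9.99999922e-01]] [-0.53819168  0.52364192  1.11103975  1.79381927 -0.51336487  1.15084648
 -0.49462397]
```

View pics/wrist1.png

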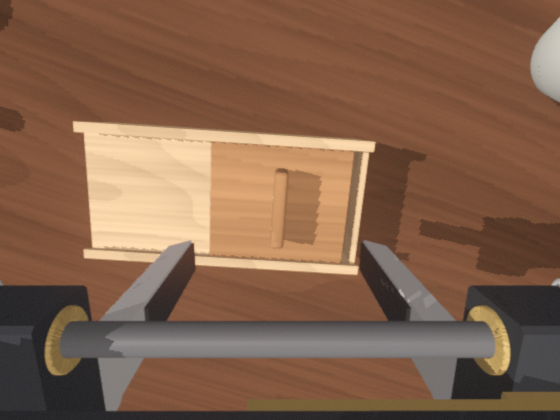

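Wrist view: the rib runs from (281,170) to (278,247) on the cover. The deck is on the left, and the compartment's end wall is at x≈360. I'll get the rib pose from the depth data.

```bash
python3 - <<'E'
from h import *
p,P=world('wrist1')
Q=P[120:275,75:380].reshape(-1,3);z=Q[:,2]
for n,m in dict(rib=z>90,box=z>50,cover=(z>63)&(z<70)).items(): 
    q=Q[m]; print(n,len(q),q[:,2].mean(),cv2.minAreaRect(q[:,:2].astype(np.float32)))
E
```

```text
rib 2948 180.9706410587594 ((532.3646240234375, -179.7112274169922), (102.93436431884766, 66.56233978271484), 83.64913177490234)
box 37711 74.16090424248883 ((516.8157348632812, -135.97879028320312), (130.46072387695312, 271.12286376953125), 15.591081619262695)
cover 14646 66.64715654715012 ((518.58740234375, -130.79200744628906), (124.24276733398438, 259.1374816894531), 15.599383354187012)
```

```bash
M='python3 -m pendant'
$M '[[[0,0,0.3,0.042],[0,0,0.6,0.042],[0,0,0.8,0.042],[0,0,0.8,0.042],[0,0,0.8,0.042]]]' 0.1 20
$M '[[[0,0,0.2,0],[0,0,0.4,0],[0,0,0.53,0],[0,0,0.53,0],[0,0,0.53,0],[0,0,0.53,0]]]'
$M '[[[0,0,0,0],[0,0,0,0],[0,0,0,0],[0,0,0,0],[0,0,0,0],[0,0,0,0],[0,0,0,0],[0,0,0,0]]]' -1 20
```

```text
clock: 5.1
eef_pos: [532.7, -186.1, 126.2]
eef_rot: [[0.964, 0.266, 0.0], [0.266, -0.964, -0.0], [0.0, 0.0, -1.0]]
ft_force: [-0.1, -0.8, 0.4]
gripper_width: 0.615
clock: 5.7
eef_pos: [533.1, -186.0, 73.6]
eef_rot: [[0.964, 0.266, 0.001], [0.266, -0.964, -0.0], [0.001, 0.001, -1.0]]
ft_force: [0.1, -0.6, 0.1]
gripper_width: 0.55
clock: 6.5
eef_pos: [532.6, -185.8, 72.5]
eef_rot: [[0.964, 0.266, 0.0], [0.266, -0.964, -0.0], [0.0, 0.0, -1.0]]
ft_force: [-0.8, -0.2, 0.1]
gripper_width: 0.127
```

```bash
M='python3 -m pendant'
$M '[[[0,-0.1,0,0],[0,-0.3,0,0],[0,-0.5,0,0],[0,-0.7,0,0],[0,-0.85,0,0],[0,-0.95,0,0],[0,-0.95,0,0],[0,-0.95,0,0]]]'
$M '[[[0,-0.04,0,0],[0,-0.08,0,0],[0,-0.12,0,0],[0,-0.16,0,0],[0,-0.16,0,0],[0,-0.16,0,0]]]'
```

```text
clock: 7.3
eef_pos: [507.0, -93.9, 72.5]
eef_rot: [[0.964, 0.266, -0.001], [0.266, -0.964, 0.0], [-0.0, -0.0, -1.0]]
ft_force: [-2.8, 0.4, 4.0]
gripper_width: 0.123
clock: 7.9
eef_pos: [502.9, -79.0, 72.5]
eef_rot: [[0.964, 0.266, 0.0], [0.266, -0.964, -0.001], [-0.0, 0.001, -1.0]]
ft_force: [-2.3, -5.2, 1.0]
gripper_width: 0.127
```

```bash
M='python3 -m pendant'
$M '[[[0,-0.03,0,0],[0,-0.06,0,0],[0,-0.06,0,0],[0,-0.06,0,0]]]'
```

```text
clock: 8.3
eef_pos: [502.6, -78.2, 72.7]
eef_rot: [[0.965, 0.262, 0.004], [0.263, -0.965, -0.009], [0.002, 0.01, -1.0]]
ft_force: [13.8, -37.6, -29.7]
gripper_width: 0.142
```

```bash
M='python3 -m pendant'
$M '[[[0,0.06,0,0],[0,0.06,0,0],[0,0.06,0,0],[0,0.06,0,0],[0,0.06,0,0],[0,0.06,0,0]]]' 0.1 20
$M '[[[0,0,-0.2,0],[0,0,-0.5,0],[0,0,-0.8,0],[0,0,-1,0],[0,0,-1,0]]]' 
$M '[[[0,-0.3,-0.2,0],[0,-0.7,-0.3,0],[0,-1,-0.3,0],[0,-1,-0.3,0]]]' 0.3
$M '[[[0,-0.4,0,0],[0,-0.8,0,0],[0,-1,0,0],[0,-1,0,0]]]'
$M '[[[0,-0.4,0,0],[0,-0.8,0,0],[0,-1,0,0],[0,-1,0,0]]]'
$M '[[[0,0,0,-0.1],[0,0,0,-0.2],[0,0,0,-0.3],[0,0,0,-0.4],[0,0,0,-0.5],[0,0,0,-0.6],[0,0,0,-0.7],[0,0,0,-0.8],[0,0,0,-0.9],[0,0,0,-1],[0,0,0,-1]]]'
$M '[[[0,0,0,-0.1],[0,0,0,-0.1],[0,0,0,-0.1],[0,0,0,-0.1]]]'
python3 - <<'E'
from h import *
snap('wrist','wrist2');s=read_state();print(s['clock'],s['eef_pos'],s['eef_rot'],s['q'])
E
```

```text
clock: 8.9
eef_pos: [503.1, -78.5, 72.5]
eef_rot: [[0.964, 0.266, 0.0], [0.266, -0.964, 0.0], [0.0, -0.0, -1.0]]
ft_force: [-0.5, 0.0, 0.3]
gripper_width: 0.546
clock: 9.4
eef_pos: [504.1, -78.8, 174.6]
eef_rot: [[0.964, 0.266, 0.003], [0.266, -0.964, 0.001], [0.003, 0.0, -1.0]]
ft_force: [0.0, 0.4, -1.5]
gripper_width: 0.548
clock: 9.8
eef_pos: [475.6, 21.7, 201.9]
eef_rot: [[0.963, 0.271, -0.001], [0.271, -0.963, 0.002], [-0.0, -0.002, -1.0]]
ft_force: [-0.4, 0.1, 0.7]
gripper_width: 0.649
clock: 10.2
eef_pos: [449.0, 116.4, 201.9]
eef_rot: [[0.963, 0.27, -0.001], [0.27, -0.963, -0.0], [-0.001, -0.0, -1.0]]
ft_force: [-0.2, -0.4, -0.7]
gripper_width: 0.653
clock: 10.6
eef_pos: [422.8, 212.0, 202.0]
eef_rot: [[0.963, 0.269, -0.0], [0.269, -0.963, -0.001], [-0.0, 0.001, -1.0]]
ft_force: [0.5, -0.3, 0.1]
gripper_width: 0.652
clock: 11.7
eef_pos: [423.9, 208.6, 202.2]
eef_rot: [[-0.27, 0.963, -0.0], [0.963, 0.27, -0.0], [-0.0, -0.0, -1.0]]
ft_force: [-1.4, -0.1, -0.0]
gripper_width: 0.649
clock: 12.1
eef_pos: [423.5, 209.8, 202.3]
eef_rot: [[-0.41, 0.912, -0.0], [0.912, 0.41, -0.0], [-0.0, -0.0, -1.0]]
ft_force: [-0.5, -0.1, -0.3]
gripper_width: 0.648
12.15 [423.42559703 210.00805245 202.39199486] [[-4.10470660e-01  9.11873805e-01 -2.30402076e-05]
 [ 9.11873785e-01  4.10470645e-01 -2.23582048e-04]
 [-1.94421284e-04 -1.12783632e-04 -9.99999975e-01]] [-1.26334983  0.18991265  0.82971222  2.00403244 -0.16448463  1.01473792
  0.06769673]
```

View pics/wrist2.png

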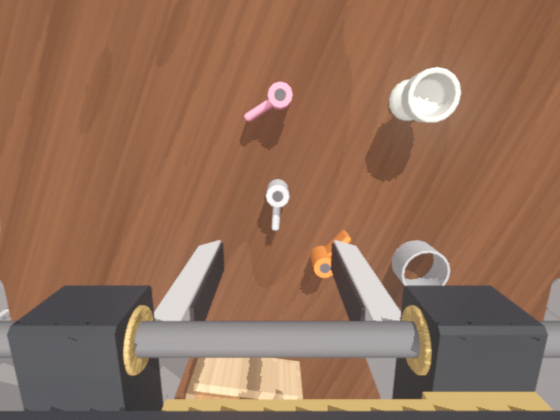

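Wrist view: silver hub top at (278,196), fin pointing down to (276,228), centred between the fingers. The orange look-alike at (322,262) is off to the side.

```bash
python3 - <<'E'
from h import *
p,P=world('wrist2')
Q=P[170:240,255:300].reshape(-1,3);z=Q[:,2]
for n,m in dict(hub=(z>36)&(z<50),fin=(z>23)&(z<31)).items():
    q=Q[m]; print(n,len(q),q.mean(0),cv2.minAreaRect(q[:,:2].astype(np.float32)))
def at(u,v): return np.nanmedian(P[v-1:v+2,u-1:u+2].reshape(-1,3),axis=0).round(1)
for v in (207,212,216,220,224,227):
    w=[at(u,v) for u in range(268,286)]; w=np.array([a for a in w if 15<a[2]<33]); print(v,w.mean(0) if len(w) else None)
E
```

```text
hub 398 [421.86142832 210.78347655  39.68342112] ((421.8789367675781, 210.60086059570312), (23.01446533203125, 22.926345825195312), 35.915714263916016)
fin 191 [429.85859625 189.10806322  26.90380271] ((424.39129638671875, 196.08444213867188), (18.93609046936035, 52.634849548339844), 13.594029426574707)
207 [427.15714286 196.07142857  27.47142857]
212 [429.35   190.7125  26.5375]
216 [430.65714286 186.42857143  26.8       ]
220 [432.57142857 182.17142857  26.92857143]
224 [434.35714286 178.05714286  26.88571429]
227 [435.4375 174.55    26.5625]
```

```bash
M='python3 -m pendant'
$M '[[[0.01,-0.01,0.3,0.036],[0.01,-0.01,0.6,0.036],[0.01,-0.01,0.9,0.036],[0.01,-0.01,1,0.036],[0.01,-0.01,1,0.036]]]'
$M '[[[0,0,0.3,0],[0,0,0.6,0],[0,0,0.8,0],[0,0,0.9,0],[0,0,0.92,0],[0,0,0.92,0],[0,0,0.92,0]]]'
$M '[[[0,0,0,0],[0,0,0,0],[0,0,0,0],[0,0,0,0],[0,0,0,0],[0,0,0,0],[0,0,0,0],[0,0,0,0]]]' -1 15
```

```text
clock: 12.65
eef_pos: [421.6, 210.3, 101.9]
eef_rot: [[-0.36, 0.933, -0.001], [0.933, 0.36, -0.002], [-0.001, -0.002, -1.0]]
ft_force: [-0.0, 0.1, 0.9]
gripper_width: 0.65
clock: 13.35
eef_pos: [422.6, 211.4, 11.6]
eef_rot: [[-0.361, 0.932, 0.001], [0.932, 0.361, 0.001], [0.001, 0.002, -1.0]]
ft_force: [-0.8, 0.2, -1.0]
gripper_width: 0.65
clock: 14.15
eef_pos: [422.0, 210.9, 10.5]
eef_rot: [[-0.361, 0.932, 0.0], [0.932, 0.361, -0.0], [-0.0, 0.0, -1.0]]
ft_force: [-0.6, 0.6, 3.0]
gripper_width: 0.252
```

```bash
M='python3 -m pendant'
$M '[[[0,0,-0.1,0],[0,0,-0.4,0],[0,0,-0.7,0],[0,0,-1,0],[0,0,-1,0]]]'
$M '[[[-0.1,0,-0.3,0],[-0.4,-0.05,-0.6,0],[-0.7,-0.08,-0.7,0],[-1,-0.1,-0.7,0]]]'
$M '[[[-0.3,-0.05,0,0],[-0.65,-0.1,0,0],[-1,-0.1,0,0]]]'
$M '[[[-0.3,-0.05,0,0],[-0.65,-0.1,0,0],[-1,-0.1,0,0]]]'
$M '[[[-0.3,-0.05,0,0],[-0.65,-0.1,0,0],[-0.9,-0.1,0,0],[-1,-0.1,0,0]]]'
$M '[[[-0.1,0,0,0.03],[-0.18,-0.01,0,0.062],[-0.18,-0.01,0,0.062],[-0.18,-0.01,0,0.062],[-0.18,-0.01,0,0.062],[-0.18,-0.01,0,0.062],[-0.18,-0.01,0,0.062]]]'
python3 - <<'E'
from h import *
snap('wrist','wrist3');snap('scene','scene3');s=read_state();print(s['clock'],s['eef_pos'],s['q'])
p,P=world('wrist3')
Q=P.reshape(-1,3);m=(np.abs(Q[:,0]-517)<150)&(np.abs(Q[:,1]+136)<170)&(Q[:,2]>55)&(Q[:,2]<82)
print(cv2.minAreaRect(Q[m][:,:2].astype(np.float32)))
a=cv2.imread('pics/wrist3.png');b=cv2.imread('pics/scene3.png');cv2.imwrite('pics/both3.png',np.hstack([a,b])[:,:,:][::1]) 
cv2.imwrite('pics/both3.png',cv2.resize(np.hstack([a,b]),(800,300)))
E
```

```text
clock: 14.65
eef_pos: [423.3, 211.6, 113.8]
eef_rot: [[-0.361, 0.933, 0.003], [0.933, 0.361, 0.003], [0.002, 0.004, -1.0]]
ft_force: [0.1, 0.5, -2.0]
gripper_width: 0.255
clock: 15.05
eef_pos: [449.2, 113.3, 181.8]
eef_rot: [[-0.362, 0.932, 0.001], [0.932, 0.362, 0.002], [0.001, 0.002, -1.0]]
ft_force: [0.6, 0.6, 0.1]
gripper_width: 0.253
clock: 15.35
eef_pos: [475.1, 15.9, 180.4]
eef_rot: [[-0.362, 0.932, -0.0], [0.932, 0.362, 0.001], [0.001, -0.0, -1.0]]
ft_force: [1.0, 0.9, -1.0]
gripper_width: 0.252
clock: 15.65
eef_pos: [501.9, -81.0, 180.3]
eef_rot: [[-0.361, 0.932, -0.001], [0.932, 0.361, 0.0], [0.001, -0.0, -1.0]]
ft_force: [-0.7, 0.2, 0.1]
gripper_width: 0.251
clock: 16.05
eef_pos: [528.9, -179.0, 180.2]
eef_rot: [[-0.359, 0.933, -0.001], [0.933, 0.359, -0.001], [-0.001, -0.001, -1.0]]
ft_force: [-1.3, 0.5, -0.9]
gripper_width: 0.25
clock: 16.75
eef_pos: [534.8, -193.3, 180.5]
eef_rot: [[-0.27, 0.963, 0.0], [0.963, 0.27, 0.0], [0.0, 0.0, -1.0]]
ft_force: [-0.3, -0.5, -0.5]
gripper_width: 0.252
16.85 [ 534.81072737 -193.46198179  180.55537122] [-0.39728983  0.47891878  0.91050572  1.80519074 -0.42824206  1.06885256
  0.94351162]
((520.3306884765625, -149.89828491210938), (130.72067260742188, 241.9786376953125), 15.514788627624512)
```

View pics/both3.png

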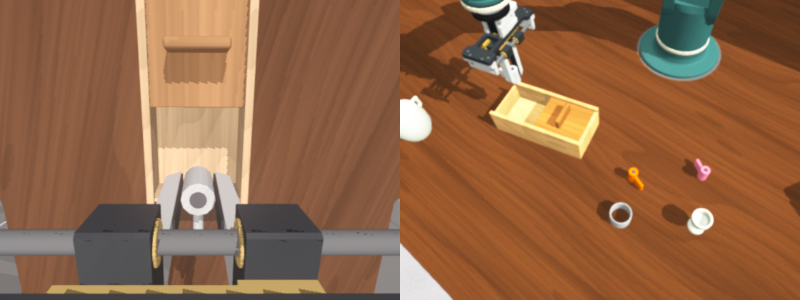

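Left (wrist): the hub is held over the bared compartment, with the cover fully back at the top. Right (scene): the box is open and the bystanders haven't moved. Next I lower the paddle and release it.

```bash
M='python3 -m pendant'
$M '[[[0,0,0.3,0],[0,0,0.6,0],[0,0,0.9,0],[0,0,1,0],[0,0,1,0]]]'
$M '[[[0,0,0.2,0],[0,0,0.4,0],[0,0,0.55,0],[0,0,0.58,0],[0,0,0.6,0],[0,0,0.6,0],[0,0,0.6,0]]]'
$M '[[[0,0,0.01,0],[0,0,0.02,0],[0,0,0.03,0],[0,0,0.03,0],[0,0,0.03,0]]]'
```

```text
clock: 17.35
eef_pos: [534.2, -193.7, 79.8]
eef_rot: [[-0.269, 0.963, -0.002], [0.963, 0.269, -0.0], [0.0, -0.002, -1.0]]
ft_force: [-1.3, -0.6, 0.1]
gripper_width: 0.252
clock: 18.05
eef_pos: [535.2, -193.8, 21.3]
eef_rot: [[-0.269, 0.963, 0.001], [0.963, 0.269, -0.0], [-0.001, 0.001, -1.0]]
ft_force: [-1.7, -0.1, -0.9]
gripper_width: 0.251
clock: 18.55
eef_pos: [534.8, -193.7, 17.5]
eef_rot: [[-0.269, 0.963, -0.0], [0.963, 0.269, -0.0], [-0.0, -0.0, -1.0]]
ft_force: [0.2, -0.0, -0.3]
gripper_width: 0.25
```

```bash
M='python3 -m pendant'
$M '[[[0,0,0.005,0],[0,0,0.01,0],[0,0,0.01,0],[0,0,0.01,0]]]'
$M '[[[0,0,0.005,0],[0,0,0.005,0],[0,0,0.005,0]]]'
```

```text
clock: 18.95
eef_pos: [534.8, -193.7, 16.5]
eef_rot: [[-0.269, 0.963, 0.0], [0.963, 0.269, -0.0], [-0.0, 0.0, -1.0]]
ft_force: [-0.6, 1.3, 2.1]
gripper_width: 0.247
clock: 19.25
eef_pos: [534.8, -193.7, 16.4]
eef_rot: [[-0.269, 0.963, 0.0], [0.963, 0.269, 0.0], [0.0, 0.0, -1.0]]
ft_force: [-3.9, 2.5, 12.0]
gripper_width: 0.25
```

```bash
M='python3 -m pendant'
$M '[[[0,0,0,0],[0,0,0,0],[0,0,0,0],[0,0,0,0],[0,0,0,0],[0,0,0,0],[0,0,0,0]]]' 0.1 20
$M '[[[0,0,-0.1,0],[0,0,-0.3,0],[0,0,-0.6,0],[0,0,-0.9,0],[0,0,-1,0],[0,0,-1,0]]]'
$M '[[[0,0,-0.3,0],[0,0,-0.6,0],[0.4,0,-0.64,0],[0.8,0,-0.64,0],[1,0,-0.64,0],[1,0,-0.64,0],[1,0,-0.64,0]]]'
$M '[[[0.19,0,0,0.1],[0.19,0,0,0.2],[0.19,0,0,0.3],[0.19,0,0,0.4],[0.19,0,0,0.5],[0.19,0,0,0.6],[0.19,0,0,0.7],[0.19,0,0,0.8],[0.19,0,0,0.9],[0.19,0,0,1],[0.19,0,0,1],[0.19,0,0,1],[0.19,0,0,1]]]'
python3 - <<'E'
from h import *
snap('wrist','wrist4');snap('scene','scene4');s=read_state();print(s['clock'],s['eef_pos'],s['q'])
a=cv2.imread('pics/wrist4.png');b=cv2.imread('pics/scene4.png')[80:290,100:380];b=cv2.resize(b,(560,420))
cv2.imwrite('pics/both4.png',cv2.resize(np.hstack([a,b]),(800,300)))
E
```

```text
clock: 19.95
eef_pos: [534.7, -193.7, 16.0]
eef_rot: [[-0.269, 0.963, -0.0], [0.963, 0.269, -0.0], [-0.0, -0.0, -1.0]]
ft_force: [-0.7, 0.1, 0.5]
gripper_width: 0.548
clock: 20.55
eef_pos: [535.5, -193.7, 117.5]
eef_rot: [[-0.269, 0.963, 0.003], [0.963, 0.269, -0.0], [-0.001, 0.002, -1.0]]
ft_force: [0.4, -0.3, -0.2]
gripper_width: 0.553
clock: 21.25
eef_pos: [507.7, -97.1, 179.5]
eef_rot: [[-0.27, 0.963, -0.001], [0.963, 0.27, -0.0], [0.0, -0.001, -1.0]]
ft_force: [0.6, -0.8, 0.7]
gripper_width: 0.55
clock: 22.55
eef_pos: [502.8, -79.9, 179.8]
eef_rot: [[0.963, 0.27, -0.0], [0.27, -0.963, -0.001], [-0.0, 0.001, -1.0]]
ft_force: [-0.3, -0.2, -0.3]
gripper_width: 0.551
22.65 [502.76358056 -79.51916496 179.89167192] [-0.85083993  0.49681786  1.22641324  1.95190374 -0.53507657  1.07417718
 -0.68927873]
```

View pics/both4.png

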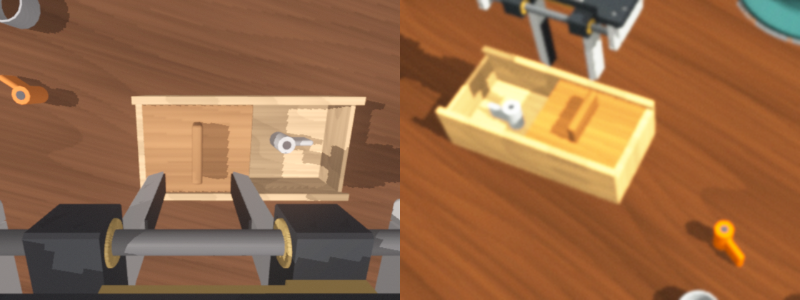

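The paddle stands upright inside the compartment (hub at (285,143), fin towards the end wall), the cover is fully back, and the jaws are over the rib. Joint 3 is near its range limit, so I'll descend in stages and check it.

```bash
M='python3 -m pendant'
$M '[[[0,0,0.2,0],[0,0,0.4,0],[0,0,0.5,0],[0,0,0.5,0]]]'
python3 -c "
from h import *;print(read_state()['q'])"
```

```text
clock: 23.05
eef_pos: [502.3, -79.3, 129.2]
eef_rot: [[0.963, 0.269, -0.002], [0.269, -0.963, -0.0], [-0.002, -0.0, -1.0]]
ft_force: [-0.1, 0.5, 0.0]
gripper_width: 0.553
[-0.7792998   0.55749089  1.13880763  1.99718089 -0.61289786  0.98621737
 -0.6334329 ]
```

```bash
M='python3 -m pendant'
$M '[[[0,0,0.2,0],[0,0,0.4,0],[0,0,0.57,0],[0,0,0.57,0],[0,0,0.57,0]]]'
$M '[[[0,0,0,0],[0,0,0,0],[0,0,0,0],[0,0,0,0],[0,0,0,0],[0,0,0,0],[0,0,0,0],[0,0,0,0]]]' -1 20
$M '[[[0,0.1,0,0],[0,0.3,0,0],[0,0.5,0,0],[0,0.7,0,0],[0,0.9,0,0],[0,1,0,0],[0,1,0,0],[0,1,0,0]]]'
$M '[[[0,0.06,0,0],[0,0.12,0,0],[0,0.18,0,0],[0,0.22,0,0],[0,0.24,0,0],[0,0.24,0,0],[0,0.24,0,0]]]'
python3 -c "
from h import *;print(read_state()['q'])"
```

```text
clock: 23.55
eef_pos: [503.2, -79.4, 74.0]
eef_rot: [[0.963, 0.269, 0.001], [0.269, -0.963, -0.0], [0.0, 0.001, -1.0]]
ft_force: [0.4, 1.0, 0.6]
gripper_width: 0.552
clock: 24.35
eef_pos: [502.8, -79.1, 73.1]
eef_rot: [[0.963, 0.269, 0.0], [0.269, -0.963, -0.0], [0.0, 0.0, -1.0]]
ft_force: [-0.3, -0.6, 2.2]
gripper_width: 0.127
clock: 25.15
eef_pos: [529.6, -175.2, 73.1]
eef_rot: [[0.963, 0.269, 0.0], [0.269, -0.963, -0.0], [-0.0, 0.0, -1.0]]
ft_force: [-0.7, -1.3, 4.5]
gripper_width: 0.129
clock: 25.85
eef_pos: [535.9, -198.1, 73.1]
eef_rot: [[0.963, 0.269, -0.0], [0.269, -0.963, -0.0], [-0.0, 0.0, -1.0]]
ft_force: [-2.5, -1.4, 5.1]
gripper_width: 0.129
[-0.40841388  0.71036734  0.97801406  1.87987926 -0.72399059  0.95499423
 -0.38989167]
```

Push gently onto the shut stop.

```bash
M='python3 -m pendant'
$M '[[[0,0.01,0,0],[0,0.02,0,0],[0,0.03,0,0],[0,0.03,0,0]]]'
$M '[[[0,0.01,0,0],[0,0.02,0,0],[0,0.02,0,0],[0,0.02,0,0]]]'
```

```text
clock: 26.25
eef_pos: [536.4, -199.5, 73.0]
eef_rot: [[0.963, 0.27, -0.001], [0.27, -0.963, 0.003], [-0.001, -0.003, -1.0]]
ft_force: [-8.2, 9.2, 15.7]
gripper_width: 0.127
clock: 26.65
eef_pos: [536.5, -199.6, 72.9]
eef_rot: [[0.963, 0.271, -0.003], [0.271, -0.963, 0.006], [-0.001, -0.007, -1.0]]
ft_force: [-13.4, 20.2, 25.1]
gripper_width: 0.127
```

```bash
M='python3 -m pendant'
$M '[[[0,-0.01,0,0],[0,-0.02,0,0],[0,-0.02,0,0]]]'
$M '[[[0,0,0,0],[0,0,0,0],[0,0,0,0],[0,0,0,0],[0,0,0,0],[0,0,0,0]]]' 0.1 20
$M '[[[0,0,-0.2,0],[0,0,-0.5,0],[0,0,-0.8,0],[0,0,-1,0],[0,0,-1,0],[0,0,-1,0],[0,0,-1,0],[0,0,-1,0]]]'
python3 - <<'E'
from h import *
snap('wrist','wrist5');snap('scene','scene5');s=read_state();print(s['clock'],s['eef_pos'],s['q'])
p,P=world('scene5')
Q=P[100:230,120:295].reshape(-1,3)
Q=Q[(np.abs(Q[:,0]-534)<60)&(Q[:,2]>91)&(Q[:,2]<104)];print(len(Q),cv2.minAreaRect(Q[:,:2].astype(np.float32)))
a=cv2.imread('pics/wrist5.png');b=cv2.imread('pics/scene5.png')
cv2.imwrite('pics/both5.png',cv2.resize(np.hstack([a,b]),(800,300)))
E
```

```text
clock: 26.95
eef_pos: [536.4, -199.5, 72.9]
eef_rot: [[0.963, 0.27, -0.001], [0.27, -0.963, 0.002], [-0.001, -0.003, -1.0]]
ft_force: [-6.8, 8.7, 13.4]
gripper_width: 0.129
clock: 27.55
eef_pos: [536.9, -201.4, 73.0]
eef_rot: [[0.963, 0.269, -0.0], [0.269, -0.963, -0.0], [-0.0, 0.0, -1.0]]
ft_force: [-0.3, -0.2, -1.0]
gripper_width: 0.548
clock: 28.35
eef_pos: [536.6, -201.3, 172.3]
eef_rot: [[0.963, 0.269, -0.001], [0.269, -0.963, 0.0], [-0.001, -0.0, -1.0]]
ft_force: [-0.2, 0.3, 0.0]
gripper_width: 0.547
28.45 [ 536.64447075 -201.39772598  172.47576203] [-0.48933993  0.59908649  1.10501995  1.80383182 -0.59383241  1.11892167
 -0.47691855]
218 ((536.2254638671875, -197.10073852539062), (70.11890411376953, 13.72703742980957), 14.51989459991455)
```

View pics/both5.png

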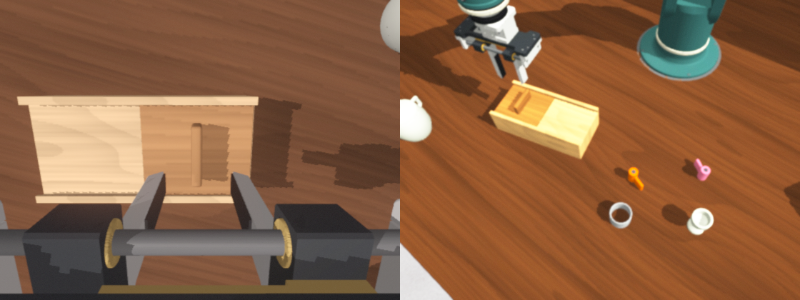

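Both views show the cover shut against the end wall, the gripper clear of it, and the egg cup and cutter where they were.

```bash
python3 -c "
from h import *;print(workorder.sign_off(),read_state()['clock'])"
```

```text
the job is handed in; nothing more can be done
the job is handed in; nothing more can be done
```

The kneading paddle is inside the box with the cover fully shut, and I handed the job in at about 28.5 s, well under the 67 s limit. I slid the cover back to its stop and picked up the silver paddle. I lowered it onto the compartment floor until I felt light contact (about 12 N), let go, and slid the cover shut.

- **Paddle:** after release, the pictures showed it upright inside the compartment.
- **Cover:** it travelled about 126 mm between the two stops, against a nominal 125 mm. The last pictures show it shut against the end wall with the gripper clear above.
- **Bystanders:** the egg cup and round cutter look unmoved; I compared pictures only and did not re-measure them.
- **Forces and joints:** the highest wrist force in any reading was about 50 N, when I pushed the cover onto its open stop. Joint 3 came close to its range limit (1.226 of 1.25) but stayed inside it in every reading.
- **Disagreement:** the scene camera put the shut rib about 2.4 mm off the gripper's position at the stop. That is about the camera's stated 2 mm accuracy, so I went by the contact with the stop.

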